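# Pack two framed pictures in the slotted carrying rack

## Robot

A 6-joint arm with a two-finger parallel gripper is mounted at the origin on the work surface. World frame = base frame: x ahead of the robot, y to its left, z up, the work surface at z = 0. Lengths are in m, angles in rad, forces in N, time in s.
With the tool pointing down it reaches from about 0.275 to 0.725 m from the base axis. Payload 5.6 kg.
Tool frame: the origin (TCP) lies at the very end of the fingers, on their centre line; the grasp point (between the pads) lies 19 mm behind it; z points along the fingers, y is the line along which they close (so a half turn about z gives the same grasp; the last joint's range is limited). The gripper opens to 85 mm and grips with 20 to 120 N. Pads are 22 mm wide; open, the fingers measure 114 mm over their backs; the gripper's body (76 mm by 85 mm) begins 54 mm behind the grasp point. The pads swing forward as they close: fully open they stand 13 mm farther back than shut.
Start: joints at [1.442, 0.255, 0.108, 0, -1.424, -0.285], TCP at [0.221, 0.504, 0.231] pointing down, gripper open.
Joint ranges: [-2.95, 2.95], [-1.21, 1.97], [-1.09, 1.5], [-2.87, 1.71], [-2.94, -0.07], [-3.05, 3.05]. Speed limits (rad/s): [2.57, 2.57, 3.14, 3.14, 3.14, 3.14].

## Interface

Orientations are given as [roll, pitch, yaw] about the fixed x, y, z axes, in that order (R = Rz(yaw) Ry(pitch) Rx(roll)).
In Python, from rig import bot gives the robot as it stands. The module is installed in compiled form; this text tells all that it offers.
- The arm moves only by the tool apply_moves, never from a script. Its arguments are lists of equal length, an entry for each row: "translation": the shift along the tool's x, y, z in cm, a list of three; "roll": the turn about the tool's z in degrees; "fingers": the closure in counts, from 0 (fully open) to 255 (shut). In form: {"translation": [[x, y, z], ...], "roll": [roll, ...], "fingers": [fingers, ...]}. A call has 1 to 20 rows; each row shifts and turns the commanded pose from where the row before left it, along the tool's axes as they then stand; what a row does not reach is not made up. A row lasts 1/10 s, in which the tool goes at most 50 mm and 8.59 degrees, less where a joint would pass 70% of its speed; a pose out of reach is approached as far as the arm can. A call is refused whole if a number of a shift passes 5 or a number of a turn 8.59, either way. A call with a gripper value outside its range is refused whole. The fingers move at their own pace and stop on an object; "newtons" is the grip in N (left out, the last holds). Time passes only in rows, so rows that do not move let the fingers close. It gives the time, the measured TCP pose, the force, the opening and the grip force at its end, in the units of the state.
- bot.read_state(): the state, without advancing time (a new reading comes with each control period).
- bot.read_camera(name): name is "scene" or "top"; returns a dict with "img" (384x512x3 uint8, red, green, blue), "K" (3x3 intrinsics, pixels), "dist" ([k1, k2, p1, p2, k3] as OpenCV has them; the pictures are not rectified), "R" (3x3) and "t" (3): a world point X has camera coordinates R X + t. Camera axes: x right, y down, z forward; pixel columns grow to the right and rows downward; lengths in m; the calibration is good to about 2 mm. A picture is of the moment at which its call begins. There is no depth.
- bot.close_job(): hands the job in; it is judged then, once.
The state is a dict: "t": time; "joint_pos": joint angles; "joint_vel": joint speeds; "effort": joint torques, N m; "tcp_pos": TCP position; "ee_rot": TCP orientation; "ft_force": force on the tool from outside, world axes, zero at the start; "torque": the same for the moment, N m; "width": finger opening in m; "grip_force": force on a finger pad.
Only numpy, scipy, OpenCV 4.12 (cv2) and the standard library are available. Lean on these libraries where they do the work, as an engineer would, in place of code of your own. Each camera call takes 0.05 s, during which the arm holds its last target. There are 200 camera calls.

## Task

Pack the fair's pictures for carrying: swing the rack's retaining bar a quarter turn out of the way, then take the red and the blue picture, in either order, from their display feet and slide each gently down the guides of the slot with tags of its own colour until it stands fully home (lower it, do not drop it; either face may look forward). Then swing the bar fully shut over the pictures and let go. Leave the brown picture in its slot and do not disturb the things lying around.

Things in the scene. Friction and masses are not known exactly. Their poses are not given: they have to be found in the camera images.
- rack: fixed wooden rack, base 240 (x) x 180 (y) x 12 mm; origin under its centre. Three slots 48 mm apart along x, each two facing vertical guides on the end walls (y = +-52 mm), open for fingers within y = +-40. Groove 13 mm wide, 104 long, flaring to 27 x 118 at the mouth. Seated pictures' tops are 152 mm above the table. Posts of 7 mm radius, 158 high, at x = +-100 mm, y = 0
- bar (a joint): angle of the aluminium retaining bar, rad: 0 = shut against its stop, along the rack's +x over the middles of all slots; grows as it swings level, clockwise from above, to the rack's -y side; stop at 1.6. 225 mm long, 18 wide, 158 to 170 mm above the table. Light friction (under 1 N at the knob), stays where left
- bar_knob (a point): middle of the round upright black knob on the bar's free end, 200 mm from the pin: 22 mm across, 40 mm tall, from 170 to 210 mm above the table; the point is 190 mm above the table
- bar_hinge (a point): point on the axis of the bar's pin (vertical), at the height of the knob point; at x = -100 mm, y = 0 of the rack
- pic_red_center (a point): red framed picture with gold brush strokes on red: a stiff flat board 10 mm thick, 100 mm wide and 140 mm tall, about 0.16 kg, standing on its short edge. The point is its centre, 70 mm above its lower edge; x = along the thickness, y = along the width, z = up. Both faces look alike
- pic_blue_center (a point): blue framed picture of a misty mountain landscape: a stiff flat board 10 mm thick, 100 mm wide and 140 mm tall, about 0.16 kg, standing on its short edge. The point is its centre, 70 mm above its lower edge; x = along the thickness, y = along the width, z = up. Both faces look alike
- pic_brown_center (a point): dark brown framed ink picture, already seated in the brown-tagged slot of the rack; leave it there: a stiff flat board 10 mm thick, 100 mm wide and 140 mm tall, about 0.16 kg, standing on its short edge. The point is its centre, 70 mm above its lower edge; x = along the thickness, y = along the width, z = up. Both faces look alike
- tag_red: pair of red tags (blocks 34 x 18 x 18 mm) outside the rack's end walls, 77 mm either side of the slot they mark. Origin = middle of that slot's floor, 12 mm above the table, where the middle of a seated picture's lower edge belongs; x = across the slot (picture's thickness), y = along it (picture's width), z = up. Groove straight below 112 mm over the table, flared mouth at 135 mm
- tag_blue: pair of blue tags (blocks 34 x 18 x 18 mm) outside the rack's end walls, 77 mm either side of the slot they mark. Origin = middle of that slot's floor, 12 mm above the table, where the middle of a seated picture's lower edge belongs; x = across the slot (picture's thickness), y = along it (picture's width), z = up. Groove straight below 112 mm over the table, flared mouth at 135 mm
- tag_brown: pair of dark brown tags (blocks 34 x 18 x 18 mm) outside the rack's end walls, 77 mm either side of the slot they mark. Origin = middle of that slot's floor, 12 mm above the table, where the middle of a seated picture's lower edge belongs; x = across the slot (picture's thickness), y = along it (picture's width), z = up. Groove straight below 112 mm over the table, flared mouth at 135 mm
- foot_red: fixed dark wooden display foot, 70 (x) x 130 (y) x 30 mm high, with a slot 13 mm wide and 20 mm deep along its y, in which the red picture stands upright at the start (picture's lower edge 10 mm above the table). Origin under its centre on the table
- foot_blue: fixed dark wooden display foot, 70 (x) x 130 (y) x 30 mm high, with a slot 13 mm wide and 20 mm deep along its y, in which the blue picture stands upright at the start (picture's lower edge 10 mm above the table). Origin under its centre on the table
- pic_red: the red picture itself; origin at the middle of its lower edge
- pic_blue: the blue picture itself; origin at the middle of its lower edge
- bowl: white ceramic bowl, 110 mm across, 45 mm high, loose; leave alone
- brush: flat glue brush lying on the table, loose; leave alone
- brush_mug: blue ceramic cup, 80 mm across, 100 mm high, loose; leave alone
- tape: yellow roll of tape, 90 mm across, 30 mm high, loose; leave alone
- screwdriver: screwdriver lying on the table, loose; leave alone

How it is judged:
On the way, in this order (a step that is already met when the one before it is completed fails the run):
1. the bar is swung out of the way (more than 1.1 rad) (value of joint bar above 1.1 rad), for 0.1 s.
2. one of the two pictures is seated in the slot of its colour (((x of pic_red_center in the frame of tag_red between -0.005 and 0.005 m and y of pic_red_center in the frame of tag_red between -0.006 and 0.006 m and z of pic_red_center in the frame of tag_red between 0.065 and 0.075 m and angle between pic_red_center's own z axis and vertical below 0.06 rad and angle between the x axis of pic_red_center and the x axis of tag_red, either way round below 0.08 rad) or (x of pic_blue_center in the frame of tag_blue between -0.005 and 0.005 m and y of pic_blue_center in the frame of tag_blue between -0.006 and 0.006 m and z of pic_blue_center in the frame of tag_blue between 0.065 and 0.075 m and angle between pic_blue_center's own z axis and vertical below 0.06 rad and angle between the x axis of pic_blue_center and the x axis of tag_blue, either way round below 0.08 rad))), for 0.2 s.
3. both pictures are seated in the slots of their colours (x of pic_red_center in the frame of tag_red between -0.005 and 0.005 m and y of pic_red_center in the frame of tag_red between -0.006 and 0.006 m and z of pic_red_center in the frame of tag_red between 0.065 and 0.075 m and angle between each of pic_red_center, pic_blue_center's own z axis and vertical below 0.06 rad and angle between the x axis of pic_red_center and the x axis of tag_red, either way round below 0.08 rad and x of pic_blue_center in the frame of tag_blue between -0.005 and 0.005 m and y of pic_blue_center in the frame of tag_blue between -0.006 and 0.006 m and z of pic_blue_center in the frame of tag_blue between 0.065 and 0.075 m and angle between the x axis of pic_blue_center and the x axis of tag_blue, either way round below 0.08 rad), for 0.2 s.
4. the bar is swung shut over them (under 0.1 rad) (value of joint bar below 0.1 rad), for 0.2 s.
At the end, for the whole second after the job is handed in: Red, blue and brown pictures at rest in the slots of their colours: within 5 mm across and 6 mm along the slot, lower edge within 5 mm of the slot floor, upright within 0.06 rad, in line with the slot within 0.08 rad; bar shut to under 0.1 rad (all of step 3 and x of pic_brown_center in the frame of tag_brown between -0.005 and 0.005 m and y of pic_brown_center in the frame of tag_brown between -0.006 and 0.006 m and z of pic_brown_center in the frame of tag_brown between 0.065 and 0.075 m and angle between pic_brown_center's own z axis and vertical below 0.06 rad and angle between the x axis of pic_brown_center and the x axis of tag_brown, either way round below 0.08 rad and value of joint bar below 0.1 rad and linear speed of each of pic_red, pic_blue below 0.03 m/s); the robot touches nothing.
It fails at once if a picture is dropped or rammed down its slot (faster than 0.5 m/s within the guides) ((horizontal distance between pic_red_center and tag_red below 0.02 m and height (world z) of pic_red_center below 0.2 m and linear speed of pic_red above 0.5 m/s) or (horizontal distance between pic_blue_center and tag_blue below 0.02 m and height (world z) of pic_blue_center below 0.2 m and linear speed of pic_blue above 0.5 m/s)).
It fails at once if the brown picture is pulled or knocked from its place (15 mm) (distance of pic_brown_center from where it was at the start of the episode above 0.015 m).
It fails at once if a thing lying around is pushed more than 30 mm (distance of any of bowl, brush, brush_mug, tape, screwdriver from where it was at the start of the episode above 0.03 m).
It also fails if it takes over 72 s, if anything falls off the work surface, if the arm or the gripper's body presses on something with over 40 N, if the wrist force passes 120 N, or if a joint passes its speed limit or range.

## Working session

There is one attempt and no reset: what is moved stays moved. The work goes in short steps, Python scripts to look and compute and a tool call to move; the robot and the scene stay as the last step left them, time stands still between calls to the robot, and variables do not carry over. Pictures are saved under pics/ and viewed, at most 10 in all, crops included, and the job is handed in when it is done.

Besides the shell and the picture viewer there is one more tool, called after "Request:" as name(argument=value, ...), one argument or row to a line, values as JSON. apply_moves: Moves the arm, as the interface text tells. Its arguments: {"type":"object","properties":{"translation":{"type":"array","items":{"type":"array","items":{"type":"number"}}},"roll":{"type":"array","items":{"type":"number"}},"fingers":{"type":"array","items":{"type":"number"}},"newtons":{"type":"number"}},"required":["translation","roll","fingers"]}

```bash
mkdir -p pics
cat > h.py <<'E'
import numpy as np, cv2
from rig import bot
def ray(c,uv):
    p=cv2.undistortPoints(np.array([[uv]],float),c["K"],np.array(c["dist"],float))[0,0]
    R=np.array(c["R"]);t=np.array(c["t"]).ravel()
    return -R.T@t, R.T@np.array([p[0],p[1],1])
def onz(c,uv,z):
    o,d=ray(c,uv); return o+d*(z-o[2])/d[2]
def proj(c,X):
    R=np.array(c["R"]);t=np.array(c["t"],float)
    return cv2.projectPoints(np.array(X,float).reshape(-1,1,3),cv2.Rodrigues(R)[0],t,c["K"],np.array(c["dist"],float))[0].reshape(-1,2)
def snap(name,fn,crop=None,s=1):
    c=bot.read_camera(name); im=c["img"][:,:,::-1]
    cv2.imwrite("pics/raw_"+fn,im)
    if crop: u0,v0,u1,v1=crop; im=im[v0:v1,u0:u1]
    cv2.imwrite("pics/"+fn,cv2.resize(im,None,fx=s,fy=s,interpolation=cv2.INTER_CUBIC)); return c
E
python3 - <<'E'
from h import *
import pickle
cs={n:snap(n,n+"0.png",None,1.5) for n in("top","scene")}
pickle.dump(cs,open("c.pkl","wb"))
for n,c in cs.items(): print(n,np.round(ray(c,(256,192)),3),c["K"][0])
s=bot.read_state();print(s["tcp_pos"],s["ee_rot"],s["t"],s["width"])
E
```

```text
top [[ 0.35   0.02   1.321]
 [ 0.135  0.002 -0.991]] [417.71497953   0.         253.28752643]
scene [[ 1.157 -0.89   1.105]
 [-0.428  0.621 -0.656]] [400.52703515   0.         253.98875671]
[0.22091873 0.50319355 0.23048978] [ 3.13990435e+00 -2.46941945e-05 -4.13875923e-01] 0.1 0.08524152242694408
```

View pics/top0.png

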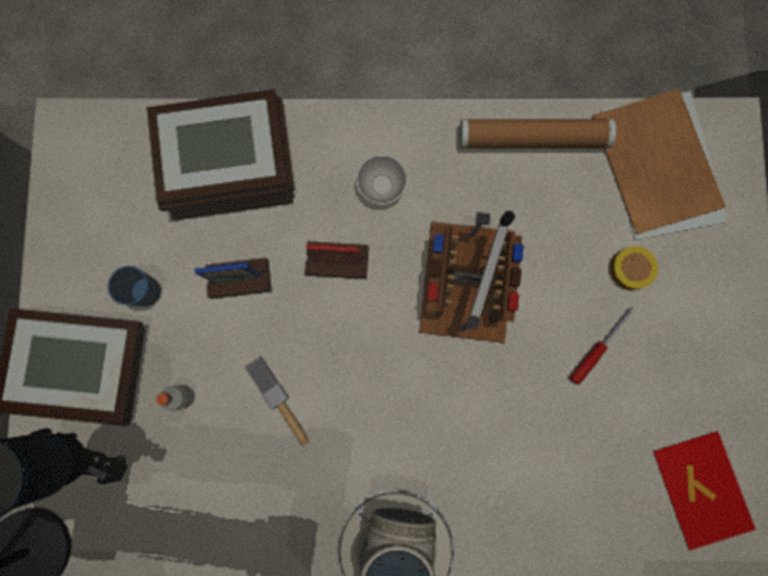

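View pics/scene0.png

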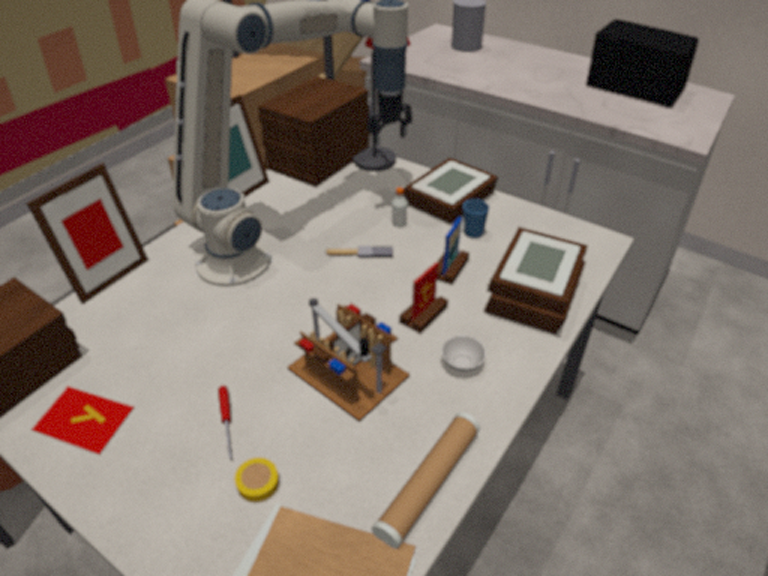

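The top view has image up = +x and left = +y. The rack is around (470,280), the red picture near (335,250) and the blue one near (228,270), in 1.5x pixels. The bar runs from its pin at (472,322) to the knob at (507,217). I'll enlarge these areas.

Run:
```python
import cv2
im=cv2.imread("pics/raw_top0.png")
def cr(u0,v0,u1,v1,s,im=im): return cv2.resize(im[v0:v1,u0:u1],None,fx=s,fy=s,interpolation=cv2.INTER_CUBIC)
cv2.imwrite("pics/rack0.png",cr(270,135,370,235,6))
cv2.imwrite("pics/feet0.png",cr(120,145,253,210,6))
```

```text
(no output)
```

View pics/rack0.png

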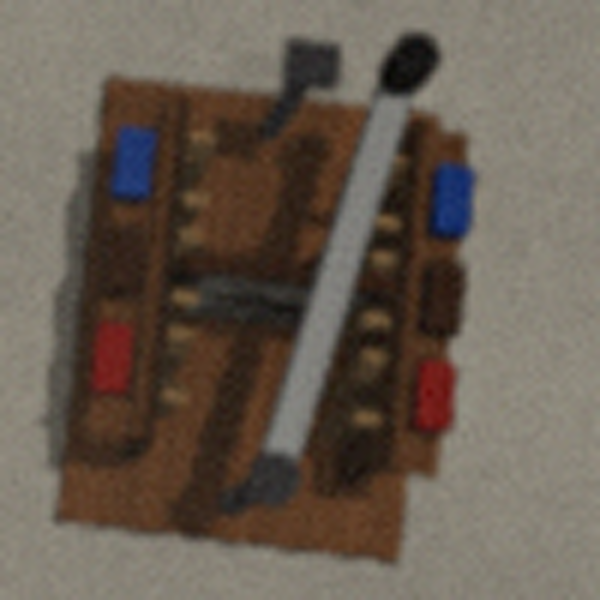

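View pics/feet0.png

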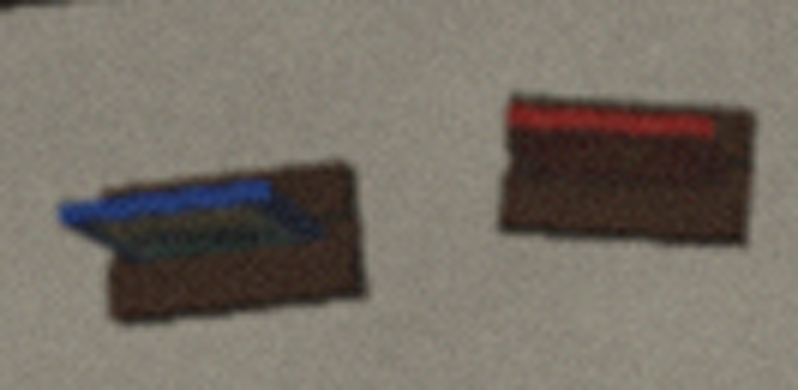

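The rack crop shows the tags at red (112,357)/(436,397), blue (135,163)/(453,202) and brown (123,258)/(441,298). The base corners are (107,78), (57,520) and (397,562), the pin is at (275,478) and the knob top at about (415,60). In the feet crop, the red top edge runs (508,117)-(714,128) and the blue one (62,213)-(270,190).

```bash
cat > m.py <<'E'
from h import *
import pickle
from scipy.optimize import least_squares
c=pickle.load(open("c.pkl","rb"))["top"]
raw=lambda p,o:(o[0]+(p[0]+.5)/6-.5,o[1]+(p[1]+.5)/6-.5)
O=(270,135)
obs=[((107,78),(.12,.09,.012)),((57,520),(-.12,.09,.012)),((397,562),(-.12,-.09,.012)),
((112,357),(-.048,.077,None)),((436,397),(-.048,-.077,None)),((135,163),(.048,.077,None)),((453,202),(.048,-.077,None)),((441,298),(0,-.077,None)),((123,258),(0,.077,None)),
((275,478),(-.1,0,.17))]
px=np.array([raw(p,O) for p,_ in obs])
def W(q,P): 
    x,y,a,h=q; P=np.array([[X,Y,h if Z is None else Z] for X,Y,Z in P]); C,S=np.cos(a),np.sin(a)
    return np.c_[x+C*P[:,0]-S*P[:,1], y+S*P[:,0]+C*P[:,1],P[:,2]]
f=lambda q:(proj(c,W(q,[P for _,P in obs]))-px).ravel()
r=least_squares(f,[.5,-.1,0,.1],loss="soft_l1")
q=r.x
if __name__=="__main__":
    print("rack",q,"res px\n",np.round(r.fun.reshape(-1,2),1))
    hin=W(q,[(-.1,0,.19)])[0]; k=onz(c,raw((415,60),O),.200)
    d=k-hin; print("hinge",hin,"knob",k,np.hypot(*d[:2]),"bar ang",q[2]-np.arctan2(d[1],d[0]))
    for n,s in(("red",-.048),("brown",0),("blue",.048)): print(n,W(q,[(s,0,.012)])[0])
    F=(120,145)
    for n,a,b in(("red",(508,117),(714,128)),("blue",(62,213),(270,190))):
        A=onz(c,raw(a,F),.15);B=onz(c,raw(b,F),.15);print(n,(A+B)/2,np.linalg.norm(A-B),"yaw of +y",np.arctan2(*(A-B)[[1,0]])-np.pi/2)
    for n,cs in(("red",((512,96),(752,112),(746,243),(502,230))),("blue",((102,192),(350,165),(364,294),(115,320)))):
        P=np.array([onz(c,raw(p,F),.03) for p in cs]);m=P.mean(0);dd=P[0]+P[3]-P[1]-P[2];print("foot",n,m,"yaw",np.arctan2(dd[1],dd[0])-np.pi/2)
E
python3 m.py
```

```text
rack [ 0.54401605 -0.15263692 -0.12079348  0.13073057] res px
 [[-0.  -0.6]
 [-0.3  0. ]
 [ 0.5  0.1]
 [ 0.1  0.1]
 [-0.3 -0. ]
 [-0.  -0.1]
 [-0.1 -0.2]
 [ 0.4  0. ]
 [ 0.1  0.3]
 [-0.3  0.1]]
hinge [ 0.44474471 -0.14058693  0.19      ] knob [ 0.63427195 -0.20462304  0.2       ] 0.20005298849495792 bar ang 0.20503707896619747
red [ 0.49636581 -0.14685292  0.012     ]
brown [ 0.54401605 -0.15263692  0.012     ]
blue [ 0.59166629 -0.15842092  0.012     ]
red [0.58706923 0.12143799 0.15      ] 0.09835046925828998 yaw of +y -0.05318983933278454
blue [0.54864331 0.33195786 0.15      ] 0.0988303728268245 yaw of +y 0.1135830323758662
foot red [0.58608202 0.12255759 0.03      ] yaw -0.05959821319732517
foot blue [0.54739624 0.32823482 0.03      ] yaw 0.10927070967685282
```

Request:
apply_moves(
  translation=[
    [0,0,-0.3],
    [0,0,-0.3],
    [0,0,-0.3],
    [0,0,-0.3],
    [0,0,-0.3],
    [0,0,-0.3],
    [0,0,-0.3],
    [0,0,-0.3],
    [3,-2,0],
    [4,-2.5,0],
    [4,-2.5,0],
    [4,-2.5,0],
    [4,-2.5,0],
    [4,-2.5,0],
    [4,-2.5,0],
    [4,-2.5,0],
    [4,-2.5,0],
    [4,-2.5,0],
    [4,-2.5,0],
    [4,-2.5,0],
  ],
  roll=[8.29,8.29,8.29,8.29,8.29,8.29,8.29,8.29,0,0,0,0,0,0,0,0,0,0,0,0],
  fingers=[255,255,255,255,255,255,255,255,255,255,255,255,255,255,255,255,255,255,255,255],
  newtons=40,
)

```text
t: 2.1
tcp_pos: [0.5163, 0.0316, 0.255]
ee_rot: [3.141, 0.0, -1.571]
ft_force: [0.3, 1.2, 0.7]
width: 0.0
grip_force: 0.0
```

Request:
apply_moves(
  translation=[
    [3.6,-2.5,0],
    [3.6,-2.5,0],
    [3.6,-2.5,0],
    [3.6,-2.5,0],
    [3.6,-2.6,0],
    [0,0,2.5],
    [0,0,2.5],
    [0,0,2.3],
    [0,0,0],
  ],
  roll=[0,0,0,0,0,0,0,0,0],
  fingers=[255,255,255,255,255,255,255,255,255],
)

```text
t: 3.0
tcp_pos: [0.6396, -0.1462, 0.1777]
ee_rot: [3.133, 0.002, -1.572]
ft_force: [-0.7, 0.1, 0.6]
width: 0.0001
grip_force: 0.0
```

Run:
```python
import numpy as np
h=np.array([.4447,-.1406])
for a in np.arange(-.1,1.66,.1):
    d=-.1208-a; print(round(a,2),np.round(h+.2*np.array([np.cos(d),np.sin(d)]),4))
```

```text
-0.1 [ 0.6447 -0.1448]
0.0 [ 0.6432 -0.1647]
0.1 [ 0.6398 -0.1844]
0.2 [ 0.6345 -0.2037]
0.3 [ 0.6273 -0.2223]
0.4 [ 0.6182 -0.2401]
0.5 [ 0.6074 -0.2569]
0.6 [ 0.595  -0.2726]
0.7 [ 0.581  -0.2869]
0.8 [ 0.5657 -0.2998]
0.9 [ 0.5492 -0.3111]
1.0 [ 0.5317 -0.3207]
1.1 [ 0.5133 -0.3285]
1.2 [ 0.4942 -0.3344]
1.3 [ 0.4746 -0.3384]
1.4 [ 0.4547 -0.3404]
1.5 [ 0.4347 -0.3404]
1.6 [ 0.4148 -0.3384]
```

Request:
apply_moves(
  translation=[
    [2,0.15,0],
    [1.97,0.34,0],
    [1.93,0.53,0],
    [1.86,0.72,0],
    [1.78,0.91,0],
    [1.68,1.08,0],
    [1.57,1.24,0],
    [1.43,1.4,0],
    [1.29,1.53,0],
    [1.13,1.65,0],
    [0.96,1.75,0],
    [0.78,1.84,0],
    [0.59,1.91,0],
    [0.4,1.96,0],
    [0.2,1.9,0],
    [0,0,0],
    [0,0,0],
  ],
  roll=[0,0,0,0,0,0,0,0,0,0,0,0,0,0,0,0,0],
  fingers=[255,255,255,255,255,255,255,255,255,255,255,255,255,255,255,255,255],
)

```text
t: 4.7
tcp_pos: [0.452, -0.3427, 0.1828]
ee_rot: [-3.141, -0.001, -1.572]
ft_force: [0.1, 0.9, -0.1]
width: 0.0004
grip_force: 0.0
```

Request:
apply_moves(
  translation=[
    [0,0,-3.5],
    [0,0,-3.5],
    [-3,-0.8,0],
    [-4,-1.15,0],
    [-4,-1.15,0],
    [-4,-1.15,0],
    [-4,-1.15,0],
    [-4,-1.15,0],
    [-4,-1.15,0],
    [-4,-1.15,0],
    [-4,-1.15,0],
    [-4,-1.15,0],
    [-4,-1.15,0],
    [-3.47,-1.16,0],
    [0,0,0],
  ],
  roll=[0,0,0,0,0,0,0,0,0,0,0,0,0,0,3.2],
  fingers=[255,255,0,0,0,0,0,0,0,0,0,0,0,0,0],
)

```text
t: 6.2
tcp_pos: [0.5883, 0.1268, 0.2505]
ee_rot: [3.14, -0.0, -1.623]
ft_force: [-0.4, -0.1, 0.1]
width: 0.0857
grip_force: 0.0
```

Run:
```python
from h import *
import cv2
a=snap("top","t1.png",(270,135,370,235),4); b=snap("scene","s1.png",(180,120,330,280),4)
A=cv2.imread("pics/t1.png");B=cv2.resize(cv2.imread("pics/s1.png"),(375,400))
cv2.imwrite("pics/v1.png",np.hstack([A,B]))
```

```text
(no output)
```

View pics/v1.png

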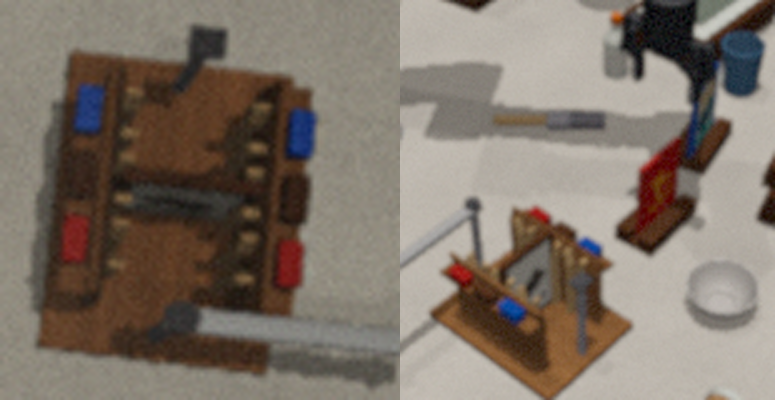

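The bar is out at about 1.55 rad, and the rack mouths and the red picture are unobstructed. Next is lowering onto red.

Request:
apply_moves(
  translation=[
    [0,0,2.8],
    [0,0,2.8],
    [0,0,2.8],
    [0,0,2.8],
    [0,0,2.6],
    [0,0,0],
    [0,0,0],
  ],
  roll=[0,0,0,0,0,0,0],
  fingers=[0,0,0,0,0,0,0],
)

```text
t: 7.0
tcp_pos: [0.5878, 0.1218, 0.1151]
ee_rot: [-3.141, -0.001, -1.627]
ft_force: [1.4, -0.7, 0.9]
width: 0.0853
grip_force: 0.0
```

Request:
apply_moves(
  translation=[
    [0,0,0.2],
    [0,0,0],
    [0,0,0],
    [0,0,0],
    [0,0,0],
    [0,0,0],
    [0,0,0],
    [0,0,0],
  ],
  roll=[0,0,0,0,0,0,0,0],
  fingers=[255,255,255,255,255,255,255,255],
  newtons=40,
)

```text
t: 7.8
tcp_pos: [0.5876, 0.1224, 0.1126]
ee_rot: [-3.141, 0.0, -1.627]
ft_force: [-0.6, 0.6, 2.9]
width: 0.0095
grip_force: 41.6
```

Request:
apply_moves(
  translation=[
    [0,0,-2],
    [0,0,-3.5],
    [0,0,-4],
    [0,0,-4],
    [0,0,-4],
    [2,0.4,0],
    [3.1,0.64,0],
    [3.1,0.65,0],
    [3.1,0.65,0],
    [3.1,0.65,0],
    [3.1,0.65,0],
    [3.1,0.65,0],
    [3.1,0.65,0],
    [2.6,0.55,0],
    [1.53,0.31,0],
    [0,0,0],
    [0,0,0],
    [0,0,0],
  ],
  roll=[0,0,0,0,3.7,0,0,0,0,0,0,0,0,0,0,0,0,0],
  fingers=[255,255,255,255,255,255,255,255,255,255,255,255,255,255,255,255,255,255],
  newtons=60,
)

```text
t: 9.6
tcp_pos: [0.4966, -0.1461, 0.287]
ee_rot: [3.141, 0.0, -1.691]
ft_force: [0.8, 0.5, -1.0]
width: 0.0093
grip_force: 59.0
```

Run:
```python
from h import *
from m import W,q
s=bot.read_state(); p=s["tcp_pos"]; print(s["t"],p,s["ee_rot"],s["width"],s["ft_force"])
d=W(q,[(-.048,0,0)])[0][:2]-p[:2]; y=s["ee_rot"][2]
print("tool cm",100*(d@[np.cos(y),np.sin(y)]),100*(d@[np.sin(y),-np.cos(y)]),"yaw err",q[2]-np.pi/2-y)
# picture corner projections in top+scene
a=snap("top","t2.png",(270,135,370,235),4); b=snap("scene","s2.png",(180,100,330,260),4)
cv2.imwrite("pics/v2.png",np.hstack([cv2.imread("pics/t2.png"),cv2.resize(cv2.imread("pics/s2.png"),(375,400))]))
```

```text
9.6 [ 0.49656249 -0.14609548  0.2869824 ] [ 3.14117177e+00  3.07947947e-04 -1.69091987e+00] 0.00933572888484472 [ 0.81242068  0.45058869 -1.00212821]
tool cm 0.07755495649645483 0.010449774508488814 yaw err -0.0006699400620850948
```

View pics/v2.png

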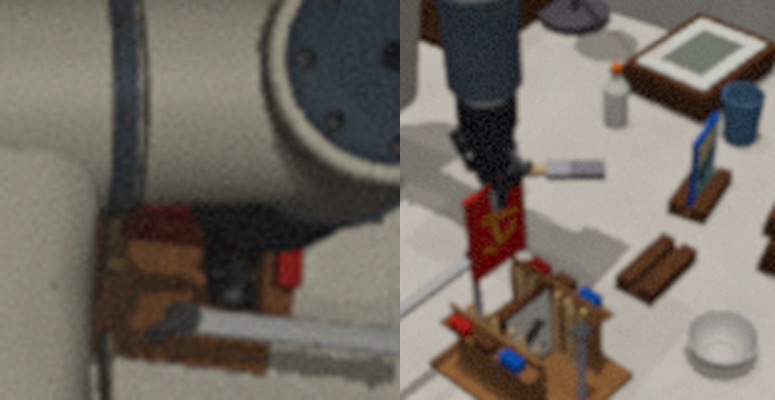

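The scene view shows the red picture hanging upright over the red-tagged slot, with the blue one still in its foot. I'll lower in stages and watch the force.

Request:
apply_moves(
  translation=[
    [0.08,0,1.5],
    [0,0,1.5],
    [0,0,1.5],
    [0,0,1.2],
    [0,0,1.2],
    [0,0,1.1],
    [0,0,0],
  ],
  roll=[0,0,0,0,0,0,0],
  fingers=[255,255,255,255,255,255,255],
)

```text
t: 10.4
tcp_pos: [0.4954, -0.1474, 0.2056]
ee_rot: [3.139, 0.0, -1.692]
ft_force: [-0.2, 0.2, -0.9]
width: 0.009
grip_force: 58.9
```

Request:
apply_moves(
  translation=[
    [0,0,1.4],
    [0,0,1.4],
    [0,0,1.4],
    [0,0,1.4],
    [0,0,1.2],
    [0,0,0.8],
    [0,0,0.4],
    [0,0,0],
  ],
  roll=[0,0,0,0,0,0,0,0],
  fingers=[255,255,255,255,255,255,255,255],
)

```text
t: 11.2
tcp_pos: [0.4962, -0.1477, 0.1271]
ee_rot: [3.141, -0.0, -1.692]
ft_force: [-0.3, 0.1, -1.1]
width: 0.0095
grip_force: 59.0
```

Seated TCP height should be about 0.1145.

Request:
apply_moves(
  translation=[
    [0,0,0.5],
    [0,0,0.4],
    [0,0,0.3],
    [0,0,0.1],
    [0,0,0],
  ],
  roll=[0,0,0,0,0],
  fingers=[255,255,255,255,255],
)

```text
t: 11.7
tcp_pos: [0.4963, -0.1477, 0.1146]
ee_rot: [-3.141, -0.0, -1.692]
ft_force: [-2.3, 0.9, 1.2]
width: 0.0095
grip_force: 59.5
```

Request:
apply_moves(
  translation=[
    [0,0,0],
    [0,0,0],
    [0,0,0],
    [0,0,0],
    [0,0,-2],
    [0,0,-4],
    [0,0,-4],
    [0,0,-4],
    [-2.9,-0.64,0],
    [-4,-0.89,0],
    [-4,-0.89,0],
    [-4,-0.89,0],
    [-4,-0.89,0],
    [-4,-0.89,0],
    [-4,-0.89,0],
    [-4,-0.89,0],
    [-4,-0.89,0],
    [-4,-0.89,0],
    [-4,-0.89,0],
    [-4,-0.88,0],
  ],
  roll=[0,0,0,0,0,0,-6.65,-6.65,0,0,0,0,0,0,0,0,0,0,0,0],
  fingers=[165,165,165,165,165,165,165,100,0,0,0,0,0,0,0,0,0,0,0,0],
)

```text
t: 13.7
tcp_pos: [0.548, 0.3319, 0.2544]
ee_rot: [-3.14, 0.001, -1.46]
ft_force: [0.9, -1.0, 0.7]
width: 0.0855
grip_force: 0.0
```

Run:
```python
from h import *
s=bot.read_state(); print(s["t"],s["tcp_pos"],s["ee_rot"],s["width"])
a=snap("top","t3.png",(270,135,370,235),4); b=snap("scene","s3.png",(180,120,330,280),4)
cv2.imwrite("pics/v3.png",np.hstack([cv2.imread("pics/t3.png"),cv2.resize(cv2.imread("pics/s3.png"),(375,400))]))
```

```text
13.7 [0.54802205 0.33192372 0.25444597] [-3.14048321e+00  5.32019177e-04 -1.45954824e+00] 0.08550026197135564
```

View pics/v3.png

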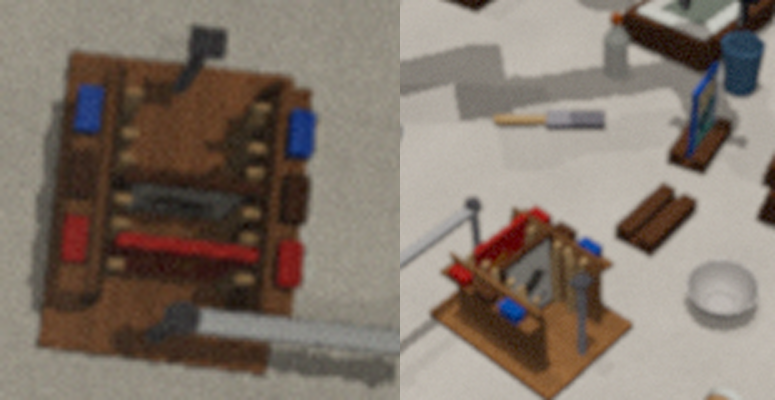

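Red is seated level between its tags, with its top edge at (117,240)-(255,255) in the left crop. Next is the blue picture.

Request:
apply_moves(
  translation=[
    [0,0,3],
    [0,0,3],
    [0,0,3],
    [0,0,3],
    [0,0,1.6],
    [0,0,0.6],
    [0,0,0],
    [0,0,0],
    [0,0,0],
    [0,0,0],
    [0,0,0],
    [0,0,0],
    [0,0,0],
    [0,0,0],
  ],
  roll=[0,0,0,0,0,0,0,0,0,0,0,0,0,0],
  fingers=[0,0,0,0,0,0,0,255,255,255,255,255,255,255],
  newtons=40,
)

```text
t: 15.2
tcp_pos: [0.5479, 0.3301, 0.1126]
ee_rot: [-3.141, 0.0, -1.46]
ft_force: [-1.1, 0.2, 2.7]
width: 0.0098
grip_force: 40.9
```

Request:
apply_moves(
  translation=[
    [0,0,-2],
    [0,0,-3.5],
    [0,0,-4],
    [0,0,-4],
    [0,0,-4],
    [2.5,-0.53,0],
    [3.8,-0.81,0],
    [3.8,-0.82,0],
    [3.8,-0.81,0],
    [3.8,-0.82,0],
    [3.8,-0.81,0],
    [3.8,-0.82,0],
    [3.8,-0.81,0],
    [3.8,-0.82,0],
    [3.8,-0.81,0],
    [3.8,-0.82,0],
    [3.8,-0.81,0],
    [2.4,-0.5,0],
    [1.3,-0.26,0],
    [0,0,0],
  ],
  roll=[0,0,0,6.6,6.65,0,0,0,0,0,0,0,0,0,0,0,0,0,0,0],
  fingers=[255,255,255,255,255,255,255,255,255,255,255,255,255,255,255,255,255,255,255,255],
  newtons=60,
)

```text
t: 17.2
tcp_pos: [0.5917, -0.1601, 0.2863]
ee_rot: [3.14, 0.0, -1.693]
ft_force: [-0.6, 1.0, -1.6]
width: 0.0095
grip_force: 59.1
```

Run:
```python
from h import *
from m import W,q
b=snap("scene","s4.png",(180,100,330,260),4)
s=bot.read_state(); p=s["tcp_pos"]; print(s["t"],p,s["ee_rot"],s["width"],s["ft_force"])
d=W(q,[(.048,0,0)])[0][:2]-p[:2]; y=s["ee_rot"][2]
print("tool cm",100*(d@[np.cos(y),np.sin(y)]),100*(d@[np.sin(y),-np.cos(y)]),"yaw err",q[2]-np.pi/2-y)
```

```text
17.25 [ 0.59182045 -0.15897927  0.28653761] [ 3.14031517e+00  4.39353559e-04 -1.69192021e+00] 0.009553877823488766 [-0.1993777   0.31274831 -2.54301   ]
tool cm -0.05356344025595715 0.02204995168762404 yaw err 0.00033040261125583115
```

View pics/s4.png

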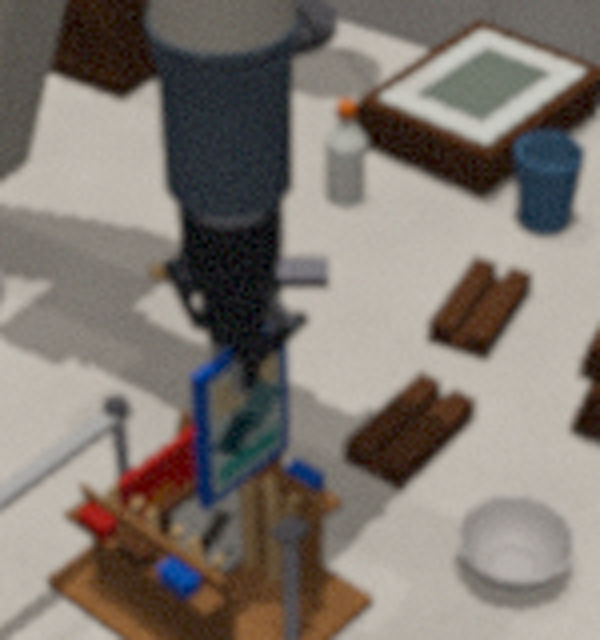

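The blue picture hangs upright over its slot, with its lower edge near (245,485). Its position is within 1 mm, so I'll lower it.

Request:
apply_moves(
  translation=[
    [0,0,1.5],
    [0,0,1.5],
    [0,0,1.5],
    [0,0,1.2],
    [0,0,1.2],
    [0,0,1.1],
    [0,0,0],
  ],
  roll=[0,0,0,0,0,0,0],
  fingers=[255,255,255,255,255,255,255],
)

```text
t: 17.95
tcp_pos: [0.5913, -0.1594, 0.2061]
ee_rot: [3.14, -0.002, -1.691]
ft_force: [0.2, -4.3, -4.6]
width: 0.0091
grip_force: 58.7
```

Request:
apply_moves(
  translation=[
    [0.1,0,0],
    [0,0,0],
    [0,0,1],
    [0,0,1],
  ],
  roll=[0,0,0,0],
  fingers=[255,255,255,255],
)

```text
t: 18.35
tcp_pos: [0.5918, -0.1602, 0.1875]
ee_rot: [-3.141, -0.001, -1.691]
ft_force: [-3.2, -4.0, 2.4]
width: 0.0094
grip_force: 59.8
```

Request:
apply_moves(
  translation=[
    [0.1,0,1.2],
    [0,0,1.2],
    [0,0,1.2],
    [0,0,1.2],
    [0,0,0.9],
    [0,0,0.4],
    [0,0,0],
  ],
  roll=[0,0,0,0,0,0,0],
  fingers=[255,255,255,255,255,255,255],
)

```text
t: 19.05
tcp_pos: [0.5916, -0.1605, 0.1252]
ee_rot: [3.14, 0.0, -1.691]
ft_force: [-1.6, -1.3, -3.2]
width: 0.0094
grip_force: 58.9
```

Request:
apply_moves(
  translation=[
    [0,0,0.4],
    [0,0,0.4],
    [0,0,0.2],
    [0,0,0.1],
    [0,0,0],
  ],
  roll=[0,0,0,0,0],
  fingers=[255,255,255,255,255],
)

```text
t: 19.55
tcp_pos: [0.5915, -0.1606, 0.115]
ee_rot: [3.141, 0.0, -1.691]
ft_force: [-3.2, 0.1, -1.7]
width: 0.009
grip_force: 59.4
```

Request:
apply_moves(
  translation=[
    [0,0,0.1],
    [0,0,0.1],
    [0,0,0],
  ],
  roll=[0,0,0],
  fingers=[255,255,255],
)

```text
t: 19.85
tcp_pos: [0.5916, -0.1606, 0.1146]
ee_rot: [-3.141, -0.0, -1.691]
ft_force: [-6.3, 2.7, 7.4]
width: 0.0092
grip_force: 60.4
```

Blue is at the floor, with about 7 N of upward contact force. Now release, retreat, and go to the far side of the knob.

Request:
apply_moves(
  translation=[
    [0,0,0],
    [0,0,0],
    [0,0,0],
    [0,0,0],
    [0,0,-2],
    [0,0,-4],
    [0,0,-4],
    [0,0,-4],
    [2,1.9,0],
    [2.9,2.82,0],
    [2.9,2.82,0],
    [2.9,2.82,0],
    [2.9,2.82,0],
    [2.9,2.82,0],
    [2.9,2.8,0],
    [0,0,0],
    [0,0,0],
  ],
  roll=[0,0,0,0,0,0,0,0,0,0,0,0,0,0,0,0,0],
  fingers=[165,165,165,165,165,165,165,255,255,255,255,255,255,255,255,255,255],
  newtons=40,
)

```text
t: 21.55
tcp_pos: [0.3815, -0.3314, 0.2535]
ee_rot: [-3.141, -0.0, -1.693]
ft_force: [1.4, 0.2, -0.6]
width: 0.0001
grip_force: 0.0
```

Run:
```python
from h import *
from m import W,q
a=snap("top","t5.png",(270,135,370,235),4); b=snap("scene","s5.png",(180,120,330,280),4)
cv2.imwrite("pics/v5.png",np.hstack([cv2.imread("pics/t5.png"),cv2.resize(cv2.imread("pics/s5.png"),(375,400))]))
s=bot.read_state(); p=s["tcp_pos"]; print(s["t"],p,s["ee_rot"],s["width"])
d=W(q,[(-.1397,-.196,0)])[0][:2]-p[:2]; y=s["ee_rot"][2]
print("tool cm",100*(d@[np.cos(y),np.sin(y)]),100*(d@[np.sin(y),-np.cos(y)]))
```

```text
21.65 [ 0.38243101 -0.33061689  0.25320977] [-3.14128642e+00  1.28758525e-04 -1.69050596e+00] -0.00030313558391400434
tool cm -0.015487431756140533 0.07387865642123928
```

View pics/v5.png

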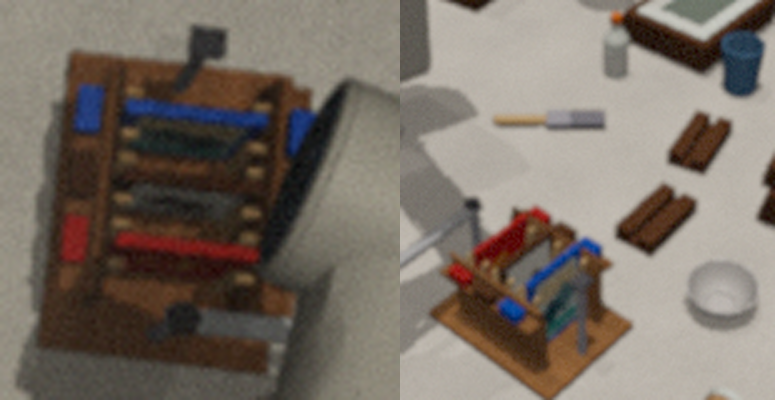

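Red, brown and blue all stand level in their slots, and the bar and knob are still out. Next I lower beside the knob and sweep it shut.

Request:
apply_moves(
  translation=[
    [0,0,2.4],
    [0,0,2.4],
    [0,0,2.4],
    [0,0,0],
    [0.3,-1.98,0],
    [0.1,-2,0],
    [-0.1,-2,0],
    [-0.3,-1.98,0],
    [-0.5,-1.94,0],
    [-0.69,-1.88,0],
    [-0.87,-1.8,0],
    [-1.05,-1.7,0],
    [-1.21,-1.59,0],
    [-1.36,-1.46,0],
    [-1.5,-1.32,0],
    [-1.63,-1.16,0],
    [-1.73,-0.99,0],
    [-1.83,-0.81,0],
    [-1.9,-0.63,0],
    [0,0,0],
  ],
  roll=[0,0,0,0,0,0,0,0,0,0,0,0,0,0,0,0,0,0,0,0],
  fingers=[255,255,255,255,255,255,255,255,255,255,255,255,255,255,255,255,255,255,255,255],
)

```text
t: 23.65
tcp_pos: [0.6309, -0.214, 0.1811]
ee_rot: [-3.141, 0.001, -1.688]
ft_force: [-0.5, 0.4, -0.1]
width: 0.0001
grip_force: 0.0
```

Request:
apply_moves(
  translation=[
    [-1,-0.22,0],
    [-0.95,-0.22,0],
    [-0.6,-0.1,0],
    [-0.4,-0.1,0],
    [0,0,0],
  ],
  roll=[0,0,0,0,0],
  fingers=[255,255,255,255,255],
)

```text
t: 24.15
tcp_pos: [0.6397, -0.188, 0.1813]
ee_rot: [-3.141, 0.0, -1.69]
ft_force: [-0.0, -0.6, -0.6]
width: 0.0001
grip_force: 0.0
```

Run:
```python
from h import *
from m import q
s=bot.read_state(); p=s["tcp_pos"]; print(s["t"],p,s["ft_force"])
d=p[:2]-np.array([.4447,-.1406]); print("finger r,a",np.hypot(*d), q[2]-np.arctan2(d[1],d[0]))
```

```text
24.15 [ 0.63972319 -0.18803016  0.18132   ] [-0.01645359 -0.57669778 -0.60262651]
finger r,a 0.20070791011174968 0.11777752968649266
```

Request:
apply_moves(
  translation=[
    [-0.2,0,0],
    [-0.2,0,0],
    [-0.1,0,0],
    [0,0,0],
  ],
  roll=[0,0,0,0],
  fingers=[255,255,255,255],
)

```text
t: 24.55
tcp_pos: [0.6399, -0.1857, 0.1814]
ee_rot: [-3.142, -0.003, -1.692]
ft_force: [1.1, -6.6, -1.2]
width: -0.0
grip_force: 3.0
```

The bar is against its stop, with 6.6 N resisting. Back off, rise, and check.

Request:
apply_moves(
  translation=[
    [2,0,0],
    [3,0,0],
    [0,0,-3],
    [0,0,-4],
    [3,3,-3],
    [4,4,0],
    [4,4,0],
    [4,4,0],
    [0,0,0],
    [0,0,0],
  ],
  roll=[0,0,0,0,0,0,0,0,0,0],
  fingers=[255,255,255,255,255,255,255,255,255,255],
)

```text
t: 25.55
tcp_pos: [0.4831, -0.3518, 0.2807]
ee_rot: [-3.141, 0.0, -1.693]
ft_force: [-0.6, 0.4, -0.2]
width: -0.0001
grip_force: 0.0
```

Run:
```python
from h import *
a=snap("top","t6.png",(270,135,370,235),4); b=snap("scene","s6.png",(180,120,330,280),4)
cv2.imwrite("pics/v6.png",np.hstack([cv2.imread("pics/t6.png"),cv2.resize(cv2.imread("pics/s6.png"),(375,400))]))
```

```text
(no output)
```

View pics/v6.png

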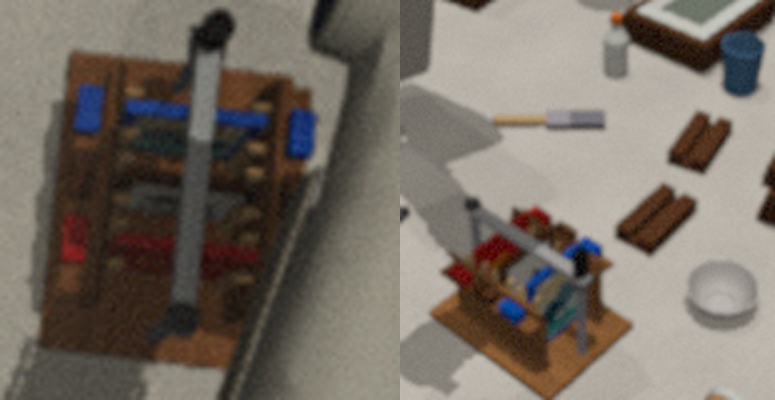

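The bar lies shut from the pin at (182,318) to the knob at (212,30), over the end post. All three pictures are seated and the arm is clear, so I'm handing in.

```bash
python3 -c "
from rig import bot
print(bot.close_job())"
```

```text
the job is handed in; nothing more can be done
None
```

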